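Take the latched filter cartridge out of its dock

TASK

Take the filter cartridge out for service: squeeze its sprung tab in and, keeping it squeezed, lift the cartridge out of its dock, then set it down gently, upright, in the steel tray. Then slide the dock's dust shutter fully closed over the empty pocket. Leave the vial rack where it stands.

Things in the scene. Friction and masses are not known exactly. Their poses are not given: they have to be found in the camera images.
- dock: Fixed low white module, 110 (x) x 180 (y) x 60 mm high, black vent slots on its front (-x) face; the cartridge stands in a pocket in its top. Origin: centre of the underside; z up. Pocket: centre x +6, y -40 mm, floor 16 mm above the underside. Two rails along y on the top, 6.5 mm high, lie 36 to 41 mm either side of the dock's centre line.
- cartridge_grip (a point): Handle centre of the loose filter cartridge (0.25 kg) in the dock's pocket, axes as the dock's; 19 mm above the dock's top when seated, 63 mm above the cartridge's underside. Handle: grey block, x -12 to +20, y -15 to +15 mm, reaching 40 mm above the dock's top. Squeeze it and the tab together along x: 48 mm wide free, 39 mm squeezed, then centred on this point.
- tab (a joint): Sprung tab: grey upright blade in front (-x) of the handle, 11 mm gap, 28 mm wide in y, outer face at x -28 mm from the handle's centre, reaching 36 mm above the dock's top. Its hook, below the dock's top, holds the cartridge down. Value: travel towards the handle in m, 0 free, 0.009 at its stop; the hook is free above 0.006. Spring 2 N at first, 5.6 N at the stop; springs back.
- shutter (a joint): Travel of the dust shutter in m towards the dock's -y: 0 open, 0.072 fully closed over the pocket. It slides stiffly (about 1.5 N), stays where it is left, and cannot close while the cartridge stands in the pocket.
- shutter_fin (a point): Centre of the upright fin on the shutter, an aluminium plate on the dock's top. Fin: 36 mm along the dock's x, 8 mm thick along y, 28 mm high; this point is half-way up, 18.5 mm above the dock's top (the plate reaches 4.5 mm above it). Push it towards the dock's -y to close; fully closed it is 12 mm towards -y from the dock's centre.
- tray: Fixed open steel tray, 150 (x) x 130 (y) x 22 mm high, walls 4 mm, inner floor 4 mm above the table. Origin: centre of its underside, z up.
- rack_centre (a point): Centre of the white vial rack (104 x 72 x 50 mm, loose, with small capped vials in it) that stands on the table; this point is 25 mm up.
- cartridge: The same cartridge, grey, 84 mm tall in all; origin on its underside, straight below the handle's centre. Flat underside: x -13 to +22, y -27 to +27 mm; it stands upright by itself. The tab's hook sticks out to x -34.5 mm, 24 to 34 mm above the underside.
There are look-alikes about, which are no part of the job. Of the things that look like the tray, take the one that is farthest from the robot's base at the start.

How it is judged:
By the outcome, as a careful person would: the job done as asked, in the order asked, and still so for the second after the job is handed in, with the robot touching nothing.
It also fails if it takes over 64 s, if anything falls off the work surface, if the arm or the gripper's body presses on something with over 40 N, if the wrist force passes 120 N, or if a joint passes its speed limit or range.

ROBOT

A 6-joint arm with a two-finger parallel gripper is mounted at the origin on the work surface. World frame = base frame: x ahead of the robot, y to its left, z up, the work surface at z = 0. Lengths are in mm, angles in degrees, forces in N, time in s.
With the tool pointing down it reaches from about 350 to 850 mm from the base axis. Payload 8.1 kg.
Tool frame: the origin (TCP) lies between the finger pads; the fingertips stand 22 mm ahead of it and the grasp point (between the pads) lies 3 mm ahead of it; z points along the fingers, y is the line along which they close (so a half turn about z gives the same grasp; the last joint's range is limited). The gripper opens to 85 mm and grips with 20 to 120 N. Pads are 22 mm wide; open, the fingers measure 114 mm over their backs; the gripper's body (76 mm by 85 mm) begins 54 mm behind the grasp point. The pads swing forward as they close: fully open they stand 13 mm farther back than shut.
Start: joints at [-81.899, 7.471, 85.268, -0, 87.261, -4.893], TCP at [134.937, -584.635, 253.292] pointing down, gripper open.
Joint ranges: [-169.43, 169.43], [-51.17, 129.36], [1.28, 143.12], [-76.62, 256.62], [0, 156.53], [-152.29, 152.29]. Speed limits (degrees/s): [136.94, 136.94, 159.86, 180, 180, 180].

INTERFACE

Orientations are given as [roll, pitch, yaw] about the fixed x, y, z axes, in that order (R = Rz(yaw) Ry(pitch) Rx(roll)).
In Python, from bench import r, vision gives the robot as it stands.
- The arm moves only by the tool step_arm, never from a script. Its argument "targets" is a list that holds one entry, the list of rows, each a list of 6 numbers: the shift along the world's x, y, z in mm, then the turn, a rotation vector about the world's x, y, z in rad. In form: [[[x, y, z, rx, ry, rz], ...]]. A call has 1 to 12 rows; each row is the pose to reach, as a shift and turn from the pose commanded when the call began; what a row does not reach only later rows make up. A row lasts 1/12 s, in which the tool goes at most 41.7 mm and 7.16 degrees, less where a joint would pass 70% of its speed; a pose out of reach is approached as far as the arm can. A call with a gripper value outside its range is refused whole. "fingers" is the gripper's target within -1 to 1 (shut at 1, half-way at 0, fully open at -1), set as the call begins (left out, the last holds). The fingers move at their own pace and stop on an object; "newtons" is the grip in N (left out, the last holds). Time passes only in rows, so rows that repeat a pose let the fingers close. It gives the time, the measured TCP pose, the force, the opening and the grip force at its end, in the units of the state.
- r.sense(): the state, without advancing time (a new reading comes with each control period).
- vision.snapshot(name): name is "scene" or "side" or "wrist"; returns a dict with "img" (420x560x3 uint8, blue, green, red), "mtx" (3x3 intrinsics, pixels), "eye" and "attitude" of the camera in the world. Camera axes: x right, y up, looking along -z (the intrinsics and any distortion apply to the point x, -y, -z); pixel columns grow to the right and rows downward; lengths in mm; the calibration is good to about 2 mm. A picture is of the moment at which its call begins. There is no depth.
- r.hand_in(): hands the job in; it is judged then, once.
The state is a dict: "time": time; "joint_pos": joint angles; "qd": joint speeds; "joint_efforts": joint torques, N m; "tool_pos": TCP position; "tcp_rot": TCP orientation; "ft_force": force on the tool from outside, world axes, zero at the start; "wrist_torque": the same for the moment, N m; "finger_gap": finger opening in mm; "grip_force": force on a finger pad.
Only numpy, scipy, OpenCV 4.12 (cv2) and the standard library are available. Lean on these libraries where they do the work, as an engineer would, in place of code of your own. Each camera call takes 0.05 s, during which the arm holds its last target. There are 200 camera calls.

## Working session

There is one attempt and no reset: what is moved stays moved. The work goes in short steps, Python scripts to look and compute and a tool call to move; the robot and the scene stay as the last step left them, time stands still between calls to the robot, and variables do not carry over. Pictures are saved under pics/ and viewed, at most 10 in all, crops included, and the job is handed in when it is done.

Besides the shell and the picture viewer there is one more tool, called after "Call:" as name([rows], argument=value, ...), one row to a line, values as JSON. step_arm: Moves the arm, as the interface text tells. Its arguments: {"type":"object","properties":{"targets":{"type":"array"},"fingers":{"type":"number"},"newtons":{"type":"number"}},"required":["targets"]}

```bash
ls; mkdir -p pics; python3 - <<'E'
from bench import r, vision
import cv2
for n in("scene","side"):
    s=vision.snapshot(n);cv2.imwrite(f"pics/{n}0.png",s["img"]);print(n,s["mtx"],s["eye"],s["attitude"],[k for k in s])
print(r.sense())
E
```

```text
pics
scene [[400.27100306   0.         280.19792648]
 [  0.         400.27100306 206.77744256]
 [  0.           0.           1.        ]] [1014.71026924  171.87859794  704.48643893] [ 43.07234646   0.56495631 106.24197627] ['img', 'mtx', 'eye', 'attitude']
side [[386.21274777   0.         273.93416407]
 [  0.         386.21274777 215.19830479]
 [  0.           0.           1.        ]] [137.31105137 598.47470353 478.84254295] [  59.69605017   -1.18551305 -149.06663056] ['img', 'mtx', 'eye', 'attitude']
{'time': 0.1, 'joint_pos': array([-8.19007995e+01,  7.51162930e+00,  8.53237309e+01, -1.90601175e-03,
        8.72620513e+01, -4.89262093e+00]), 'qd': array([-0.0632576 , -0.1723677 , -0.08892865,  0.05477377, -0.07040152,
       -0.04085466]), 'joint_efforts': array([ 1.73126977e-03, -5.70952034e+01, -5.01940191e+01, -2.58775872e-04,
        8.18270375e-03,  1.34859138e-05]), 'tool_pos': array([ 134.83630094, -584.17412586,  252.33383748]), 'tcp_rot': array([-1.79902781e+02, -6.41134003e-03,  1.29919086e+01]), 'ft_force': array([ 0.97007336, -0.36243713,  0.31807433]), 'wrist_torque': array([-0.02260049,  0.03263235, -0.04280137]), 'grip_force': 0.0, 'finger_gap': 85.15902041812723}
```

View pics/scene0.png

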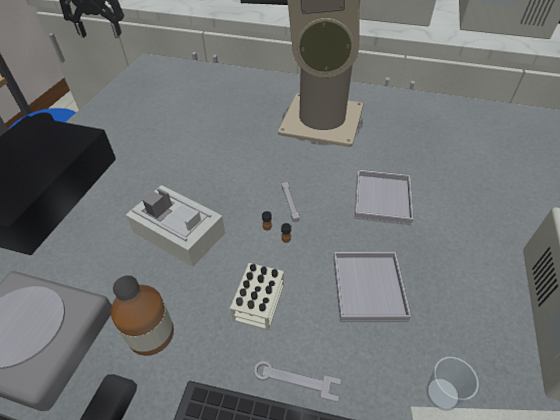

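View pics/side0.png

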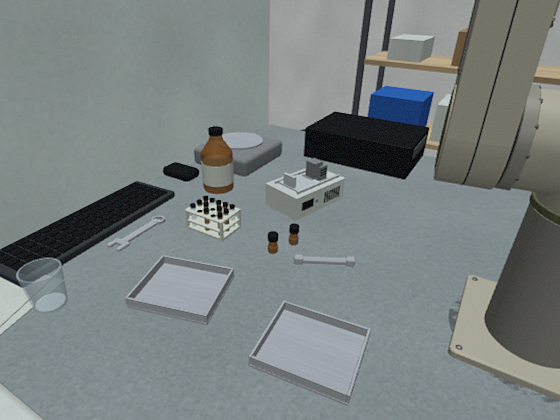

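Scene picture: the dock is around (175,222), with handle/tab at (157,203) and fin at (194,220). The two trays are at (384,195), near the base, and (371,285), far from it. The rack is at (258,293).
Candidates: the two trays above, where the description picks the farther one (371,285). For the handle, the grey block at (157,203) and the fin at (194,220) could be confused, and I choose the grey one at the -y end.

```bash
cat > h.py <<'E'
import numpy as np, cv2
from scipy.spatial.transform import Rotation as R
def ray(s,p):
    d=np.linalg.inv(s["mtx"])@[p[0],p[1],1]; d=R.from_euler("xyz",s["attitude"],degrees=True).apply([d[0],-d[1],-d[2]])
    return np.array(s["eye"],float),d/np.linalg.norm(d)
def onz(s,p,z):
    e,d=ray(s,p); return e+d*(z-e[2])/d[2]
def proj(s,P):
    c=R.from_euler("xyz",s["attitude"],degrees=True).inv().apply(np.array(P,float)-s["eye"])
    q=s["mtx"]@[c[0],-c[1],-c[2]]; return q[:2]/q[2]
def tri(s1,p1,s2,p2):
    (a,u),(b,v)=ray(s1,p1),ray(s2,p2)
    t=np.linalg.lstsq(np.c_[u,-v],b-a,rcond=None)[0]; x,y=a+t[0]*u,b+t[1]*v
    return (x+y)/2,np.linalg.norm(x-y)
E
python3 - <<'E'
from bench import vision
from h import *
a=vision.snapshot("scene");b=vision.snapshot("side")
print("TCP proj",proj(a,[134.8,-584,252]))
for nm,p in dict(far=[(334,252),(402,251),(410,319),(341,320)],near=[(359,171),(411,174),(412,220),(355,211)]).items():
    P=np.array([onz(a,q,22) for q in p]);print(nm,P.round(0)[:,:2].tolist(),P.mean(0).round(0))
print("dock",[onz(a,q,60).round(0)[:2].tolist() for q in[(127,215),(165,187),(223,222),(191,248)]])
A=cv2.resize(a["img"][175:270,115:240],None,fx=4.8,fy=4.8,interpolation=cv2.INTER_CUBIC)
B=cv2.resize(b["img"][150:220,260:350],None,fx=6.4,fy=6.4,interpolation=cv2.INTER_CUBIC)[:448]
cv2.imwrite("pics/cA.png",A);cv2.imwrite("pics/cB.png",B)
E
```

```text
TCP proj [99.98397771 32.55490001]
far [[499.0, 133.0], [457.0, 270.0], [611.0, 296.0], [648.0, 175.0]] [554. 218.  22.]
near [[230.0, 145.0], [206.0, 272.0], [363.0, 284.0], [370.0, 157.0]] [292. 215.  22.]
dock [[552.0, -317.0], [450.0, -278.0], [514.0, -108.0], [596.0, -144.0]]
```

View pics/cA.png

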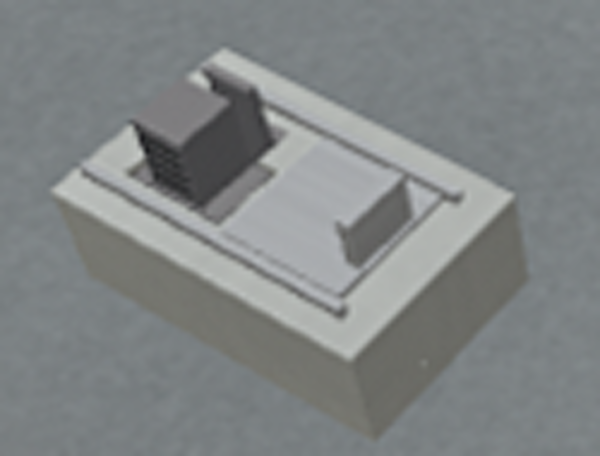

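View pics/cB.png

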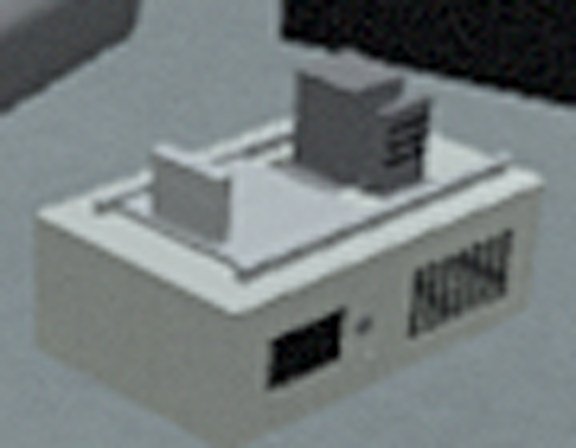

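Crops: in A, the dock top corners are (222,48), (55,190), (353,358), (515,195). The handle top is around (182,110), with the tab blade behind it on the -x side at (240,90). The fin top edge runs (338,225)–(405,180). In B the vents are on the tab's side, so the identification is confirmed.

```bash
python3 - <<'E'
from bench import vision
from h import *
a=vision.snapshot("scene");b=vision.snapshot("side")
fa=lambda p:(p[0]/4.8+115-.4,p[1]/4.8+175-.4); fb=lambda p:(p[0]/6.4+260-.4,p[1]/6.4+150-.4)
CA=[(222,48),(55,190),(353,358),(515,195)]  # (-x-y),(+x-y),(+x+y),(-x+y)
P=np.array([onz(a,fa(p),60) for p in CA])
L=np.array([[-55,-90],[55,-90],[55,90],[-55,90]],float)
def fit(P):
    c=P[:,:2].mean(0);z=((P[:,0]-c[0])+1j*(P[:,1]-c[1]));l=L[:,0]+1j*L[:,1]
    k=(z*l.conj()).sum()/(abs(l)**2).sum();return c.round(1),np.degrees(np.angle(k)).round(2),abs(k).round(3)
print("scene",fit(P))
CB={0:(542,180),2:(38,213),3:(238,312)}
for i,p in CB.items(): print("side",i,onz(b,fb(p),60).round(1),P[i].round(1),tri(a,fa(CA[i]),b,fb(p)))
# far tray: light mask contour
for nm,s,w in(("scene",a,(320,240,425,335)),("side",b,(120,250,240,330))):
    x0,y0,x1,y1=w;g=cv2.cvtColor(s["img"][y0:y1,x0:x1],cv2.COLOR_BGR2HSV)
    t,m=cv2.threshold(g[...,2],0,255,cv2.THRESH_OTSU)
    c=max(cv2.findContours(m,cv2.RETR_EXTERNAL,cv2.CHAIN_APPROX_NONE)[0],key=cv2.contourArea)
    Q=np.array([onz(s,q+[x0,y0],15)[:2] for q in c[:,0]],np.float32);print(nm,"tray",t,cv2.minAreaRect(Q))
# handle & fin tops
for p,z in [((182,112),100),((134,122),100),((190,142),100),((230,103),100)]: print("handle",onz(a,fa(p),z).round(1))
for p in[((345,228)),((405,180))]: print("fin",onz(a,fa(p),92.5).round(1))
E
```

```text
scene (array([ 523. , -219.1]), np.float64(-16.24), np.float64(0.995))
side 0 [ 444.  -286.2   60. ] [ 445.4 -290.8   60. ] (array([ 445.10427956, -290.93492771,   58.58598249]), np.float64(1.7238949127403789))
side 2 [ 598.5 -147.1   60. ] [ 600.2 -148.3   60. ] (array([ 599.61396551, -148.82549924,   59.0163953 ]), np.float64(0.017061538811428984))
side 3 [ 493.6 -116.5   60. ] [ 496.2 -117.3   60. ] (array([ 494.76763247, -118.26687343,   58.61504094]), np.float64(0.7300810601001583))
scene tray 143.0 ((546.7089233398438, 215.63385009765625), (148.67713928222656, 130.3926544189453), 15.972441673278809)
side tray 153.0 ((555.1356201171875, 210.18515014648438), (151.5946807861328, 132.9799346923828), 15.971938133239746)
handle [ 522.5 -259.7  100. ]
handle [ 533.7 -277.1  100. ]
handle [ 538.  -247.4  100. ]
handle [ 511.7 -241.9  100. ]
fin [ 559.3 -164.9   92.5]
fin [ 527.2 -151.8   92.5]
```

Dock centre is (522,-219) at yaw -16.2, which puts the grip at about (517.5,-259). The far tray is at (551,213). I'm moving over the cartridge and turning the tool by +60.8°.

Call:
step_arm([
  [[32,27,0,0,0,0.09],[64,54,0,0,0,0.18],[96,81,0,0,0,0.28],[128,108,0,0,0,0.37],[160,136,0,0,0,0.46],[192,163,0,0,0,0.55],[224,190,0,0,0,0.65],[256,217,0,0,0,0.74],[288,244,0,0,0,0.83],[320,271,0,0,0,0.92],[351,298,0,0,0,1.01],[382,325,0,0,0,1.06]],
], fingers=-1, newtons=40)

```text
time: 1.3
tool_pos: [517.1, -259.0, 253.4]
tcp_rot: [180.0, 0.0, 74.0]
ft_force: [0.5, -0.2, -0.4]
finger_gap: 85.2
grip_force: 0.0
```

Call:
step_arm([
  [[0,0,0,0,0,0],[0,0,0,0,0,0],[0,0,0,0,0,0]],
])

```text
time: 1.55
tool_pos: [515.7, -260.5, 253.0]
tcp_rot: [-180.0, 0.0, 73.8]
ft_force: [0.5, -0.3, 0.3]
finger_gap: 85.4
grip_force: 0.0
```

```bash
python3 - <<'E'
from bench import r,vision
from h import *
w=vision.snapshot("wrist");cv2.imwrite("pics/w1.png",w["img"]);print(w["eye"],w["attitude"])
s=r.sense();print(s["time"],s["tool_pos"],s["tcp_rot"],s["joint_pos"])
x=R.from_euler("z",-16.2,degrees=True)
for n,l in dict(h1=[20,-15,100],h2=[20,15,100],h3=[-12,15,100],h4=[-12,-15,100],b1=[-28,-14,96],b2=[-28,14,96]).items():
    p=x.apply([l[0],l[1],0])+[517.5,-259,l[2]];print(n,proj(w,p).round(0))
E
```

```text
[ 538.99371458 -180.75690276  373.17191024] [-18.77033323   0.05877048 -16.26436205]
1.6 [ 515.22912883 -261.18200096  253.16652905] [-1.79973255e+02  2.22221996e-02  7.36795777e+01] [-3.19496028e+01  4.04912960e+00  8.89335507e+01 -2.86442229e-02
  8.70370893e+01 -1.56276898e+01]
h1 [309. 219.]
h2 [310. 185.]
h3 [272. 185.]
h4 [272. 219.]
b1 [254. 216.]
b2 [253. 185.]
```

View pics/w1.png

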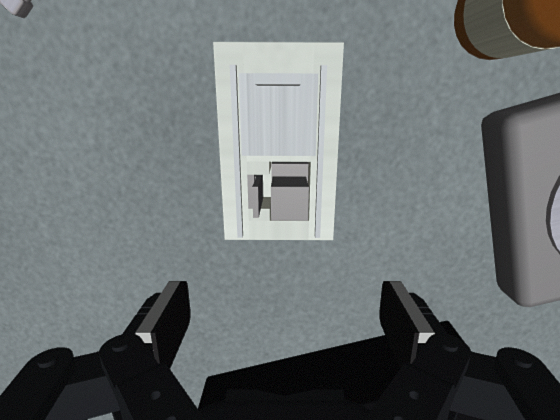

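The wrist view shows the handle top at columns 271–309, rows 185–220, with the tab blade on its left at column 254. Both match the prediction within a pixel. I'm descending with a small correction, to TCP z of about 89.

Call:
step_arm([
  [[1,1,-15,0,0,0],[1,2,-30,0,0,0],[1,2,-45,0,0,0],[1,2,-60,0,0,0],[1,2,-75,0,0,0],[1,2,-90,0,0,0],[1,2,-100,0,0,0],[1,2,-110,0,0,0],[1,2,-115,0,0,0],[1,2,-115,0,0,0],[1,2,-115,0,0,0],[1,2,-115,0,0,0]],
])

```text
time: 2.6
tool_pos: [517.3, -259.1, 139.3]
tcp_rot: [179.9, 0.0, 73.7]
ft_force: [-0.3, -0.3, -0.1]
finger_gap: 85.2
grip_force: 0.0
```

```bash
python3 - <<'E'
from bench import r,vision
from h import *
for i in range(4): 
    w=vision.snapshot("wrist");s=r.sense();print(s["time"],s["tool_pos"].round(2),w["eye"].round(2))
cv2.imwrite("pics/w2.png",w["img"])
x=R.from_euler("z",-16.2,degrees=True)
for n,l in dict(h1=[20,-15,100],h2=[20,15,100],h3=[-12,15,100],h4=[-12,-15,100],b1=[-28,-14,96],b2=[-28,14,96]).items():
    p=x.apply([l[0],l[1],0])+[517.5,-259,l[2]];print(n,proj(w,p).round(0))
print(w["mtx"][0,2])
E
```

```text
2.65 [ 517.34 -259.03  139.41] [ 540.4  -179.24  259.42]
2.7 [ 517.33 -258.98  139.33] [ 540.46 -179.19  259.52]
2.75 [ 517.29 -258.91  139.24] [ 540.46 -179.13  259.47]
2.8 [ 517.2  -258.86  139.1 ] [ 540.42 -179.07  259.35]
h1 [322. 292.]
h2 [324. 241.]
h3 [262. 241.]
h4 [263. 292.]
b1 [235. 286.]
b2 [232. 240.]
284.4414127538808
```

View pics/w2.png

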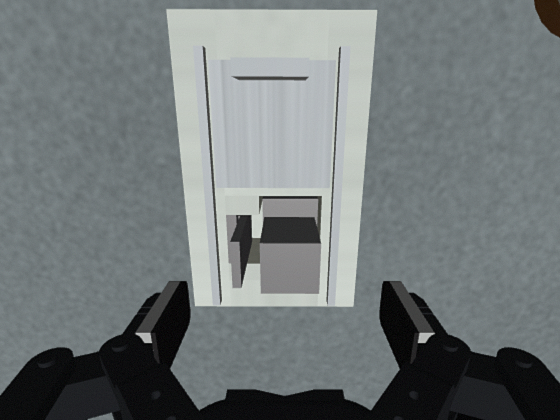

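The handle top is at cols 260–321, rows 243–294, within 2 px of the prediction. I'll descend the last 51 mm and squeeze.

Call:
step_arm([
  [[0,0,-12,0,0,0],[0,0,-24,0,0,0],[0,0,-34,0,0,0],[0,0,-43,0,0,0],[0,0,-49,0,0,0],[0,0,-51,0,0,0],[0,0,-51,0,0,0],[0,0,-51,0,0,0],[0,0,-51,0,0,0]],
])

```text
time: 3.55
tool_pos: [517.3, -259.0, 88.0]
tcp_rot: [179.9, 0.0, 73.7]
ft_force: [-0.5, 0.3, 0.0]
finger_gap: 85.7
grip_force: 0.0
```

Call:
step_arm([
  [[0,0,0,0,0,0],[0,0,0,0,0,0],[0,0,0,0,0,0],[0,0,0,0,0,0],[0,0,0,0,0,0],[0,0,0,0,0,0],[0,0,0,0,0,0],[0,0,0,0,0,0],[0,0,0,0,0,0],[0,0,0,0,0,0],[0,0,0,0,0,0],[0,0,0,0,0,0]],
], fingers=1, newtons=40)

```text
time: 4.55
tool_pos: [517.9, -259.2, 88.6]
tcp_rot: [179.8, 0.0, 73.7]
ft_force: [0.5, -0.3, 5.3]
finger_gap: 35.9
grip_force: 42.1
```

Call:
step_arm([
  [[0,0,1,0,0,0],[0,0,3,0,0,0],[0,0,5,0,0,0],[0,0,8,0,0,0],[0,0,11,0,0,0],[0,0,14,0,0,0],[0,0,17,0,0,0],[0,0,20,0,0,0],[0,0,23,0,0,0],[0,0,26,0,0,0],[0,0,28,0,0,0],[0,0,30,0,0,0]],
])

```text
time: 5.55
tool_pos: [516.8, -258.7, 117.6]
tcp_rot: [180.0, 0.0, 73.7]
ft_force: [0.2, 0.4, -3.3]
finger_gap: 35.9
grip_force: 40.1
```

```bash
python3 - <<'E'
from bench import r,vision
from h import *
s=r.sense();print(s["time"],s["tool_pos"],s["ft_force"],s["wrist_torque"],s["finger_gap"],s["grip_force"])
a=vision.snapshot("wrist")["img"];b=vision.snapshot("side")["img"]
B=cv2.resize(b[110:220,240:370],None,fx=3,fy=3);A=a[90:420,80:480]
cv2.imwrite("pics/l1.png",np.hstack([A,B[:330]]))
E
```

```text
5.55 [ 516.84104735 -258.69425044  117.62642108] [ 0.19995616  0.37447597 -3.28926778] [-0.03053934  0.01420572  0.00277568] 35.91950971625432 40.120664834976196
```

View pics/l1.png

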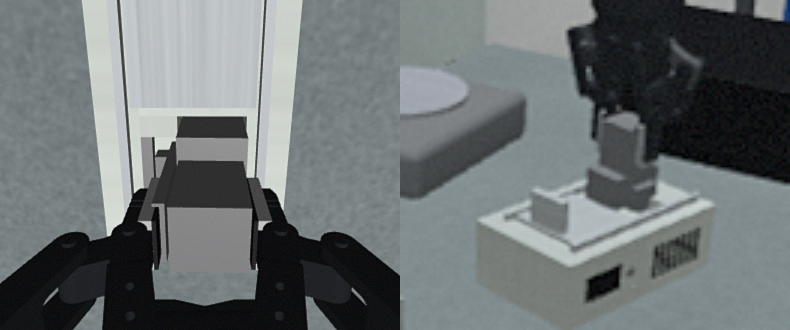

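The tab is squeezed and the cartridge is following the lift, with about 3 N of weight showing. I'll lift clear and carry it to the far tray.

Call:
step_arm([
  [[0,0,6,0,0,0],[0,0,16,0,0,0],[0,0,30,0,0,0],[0,0,45,0,0,0],[0,0,60,0,0,0],[0,0,75,0,0,0],[0,0,88,0,0,0],[0,5,97,0,0,0],[0,15,100,0,0,0],[1,30,100,0,0,0],[2,48,100,0,0,0],[4,68,100,0,0,0]],
])

```text
time: 6.65
tool_pos: [520.0, -188.7, 216.0]
tcp_rot: [-179.9, -0.0, 73.7]
ft_force: [1.8, -0.5, -3.4]
finger_gap: 35.9
grip_force: 40.4
```

Call:
step_arm([
  [[2,22,0,0,0,0],[4,46,0,0,0,0],[6,71,0,0,0,0],[8,97,0,0,0,0],[10,123,0,0,0,0],[12,149,0,0,0,0],[14,175,0,0,0,0],[16,201,0,0,0,0],[18,227,0,0,0,0],[20,253,0,0,0,0],[21,277,0,0,0,0],[22,300,0,0,0,0]],
])

```text
time: 7.65
tool_pos: [541.1, 112.1, 215.9]
tcp_rot: [-179.9, 0.0, 73.8]
ft_force: [0.9, 0.2, -3.5]
finger_gap: 35.8
grip_force: 40.4
```

Call:
step_arm([
  [[1,22,0,0,0,0],[3,42,0,0,0,0],[5,60,0,0,0,0],[6,76,0,0,0,0],[7,90,-8,0,0,0],[8,99,-18,0,0,0],[8,103,-30,0,0,0],[8,104,-40,0,0,0],[8,104,-48,0,0,0],[8,104,-50,0,0,0],[8,104,-50,0,0,0],[8,104,-50,0,0,0]],
])

```text
time: 8.65
tool_pos: [551.0, 212.7, 167.4]
tcp_rot: [180.0, 0.0, 73.7]
ft_force: [-0.3, 0.3, -3.4]
finger_gap: 35.9
grip_force: 40.4
```

```bash
python3 - <<'E'
from bench import r,vision
from h import *
s=r.sense();print(s["time"],s["tool_pos"],s["tcp_rot"],s["ft_force"],s["finger_gap"],s["grip_force"])
a=vision.snapshot("scene")["img"];b=vision.snapshot("side")["img"]
cv2.imwrite("pics/t1.png",np.hstack([cv2.resize(a[160:360,300:460],None,fx=2,fy=2),cv2.resize(b[140:340,90:290],None,fx=2,fy=2)]))
E
```

```text
8.65 [550.96095135 212.66529028 167.38588198] [1.79996795e+02 5.74671346e-03 7.36717840e+01] [-0.26396579  0.29092522 -3.42395733] 35.92563769903756 40.42204678058624
```

View pics/t1.png

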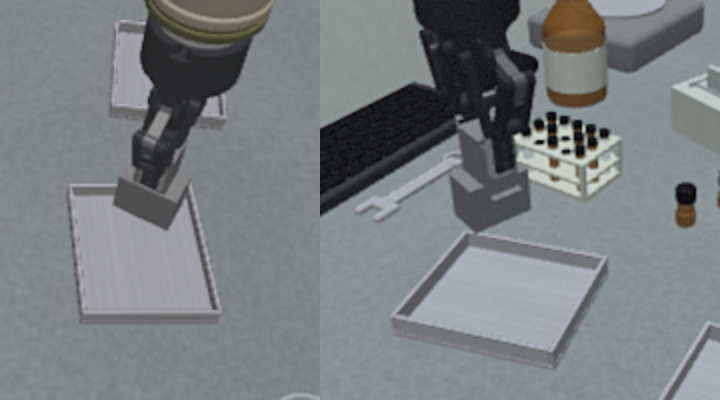

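The cartridge is upright above the far tray, so I'm lowering it in two stages. I expect contact near TCP z of 77.

Call:
step_arm([
  [[0,0,-8,0,0,0],[0,0,-20,0,0,0],[0,0,-33,0,0,0],[0,0,-46,0,0,0],[0,0,-58,0,0,0],[0,0,-68,0,0,0],[0,0,-76,0,0,0],[0,0,-81,0,0,0],[0,0,-84,0,0,0],[0,0,-85,0,0,0],[0,0,-85,0,0,0]],
])

```text
time: 9.67
tool_pos: [551.0, 213.4, 82.5]
tcp_rot: [180.0, -0.0, 73.7]
ft_force: [0.4, 0.7, -3.1]
finger_gap: 35.6
grip_force: 40.4
```

Call:
step_arm([
  [[0,0,-0.5,0,0,0],[0,0,-1,0,0,0],[0,0,-1.5,0,0,0],[0,0,-2,0,0,0],[0,0,-2.5,0,0,0],[0,0,-3,0,0,0],[0,0,-3,0,0,0],[0,0,-3,0,0,0]],
])

```text
time: 10.33
tool_pos: [550.7, 213.3, 79.2]
tcp_rot: [-180.0, 0.0, 73.7]
ft_force: [0.6, 0.8, -3.2]
finger_gap: 35.6
grip_force: 40.4
```

Call:
step_arm([
  [[0,0,-0.3,0,0,0],[0,0,-0.6,0,0,0],[0,0,-0.9,0,0,0],[0,0,-1.2,0,0,0],[0,0,-1.5,0,0,0],[0,0,-1.5,0,0,0],[0,0,-1.5,0,0,0]],
])

```text
time: 10.92
tool_pos: [550.7, 213.3, 77.7]
tcp_rot: [-180.0, 0.0, 73.7]
ft_force: [0.3, -0.2, -3.7]
finger_gap: 36.0
grip_force: 40.4
```

Call:
step_arm([
  [[0,0,-0.3,0,0,0],[0,0,-0.6,0,0,0],[0,0,-0.9,0,0,0],[0,0,-0.9,0,0,0],[0,0,-0.9,0,0,0]],
])

```text
time: 11.33
tool_pos: [550.7, 213.3, 76.8]
tcp_rot: [-180.0, 0.0, 73.7]
ft_force: [-0.7, 0.8, -3.8]
finger_gap: 35.8
grip_force: 40.4
```

Call:
step_arm([
  [[0,0,-0.3,0,0,0],[0,0,-0.6,0,0,0],[0,0,-0.9,0,0,0],[0,0,-0.9,0,0,0],[0,0,-0.9,0,0,0]],
])

```text
time: 11.75
tool_pos: [550.9, 213.4, 76.5]
tcp_rot: [180.0, -0.0, 73.7]
ft_force: [-3.1, -1.7, 4.9]
finger_gap: 35.8
grip_force: 42.4
```

Call:
step_arm([
  [[0,0,-0.3,0,0,0],[0,0,-0.6,0,0,0],[0,0,-0.6,0,0,0]],
])

```text
time: 12.0
tool_pos: [551.1, 213.4, 76.5]
tcp_rot: [180.0, -0.0, 73.7]
ft_force: [-4.6, -1.1, 8.3]
finger_gap: 36.0
grip_force: 43.7
```

It has touched down. I'll ease off and open.

Call:
step_arm([
  [[0,0,0.4,0,0,0],[0,0,0.6,0,0,0],[0,0,0.6,0,0,0]],
])

```text
time: 12.25
tool_pos: [551.0, 213.4, 76.5]
tcp_rot: [180.0, -0.0, 73.7]
ft_force: [-2.8, -1.2, 6.8]
finger_gap: 35.6
grip_force: 43.0
```

Call:
step_arm([
  [[0,0,0,0,0,0],[0,0,0,0,0,0],[0,0,0,0,0,0],[0,0,0,0,0,0],[0,0,0,0,0,0],[0,0,0,0,0,0],[0,0,0,0,0,0],[0,0,0,0,0,0],[0,0,0,0,0,0],[0,0,0,0,0,0]],
], fingers=-1)

```text
time: 13.08
tool_pos: [550.7, 213.3, 76.0]
tcp_rot: [-180.0, 0.0, 73.7]
ft_force: [-0.7, -0.1, -0.0]
finger_gap: 85.4
grip_force: 0.0
```

Call:
step_arm([
  [[0,0,4,0,0,0],[0,0,12,0,0,0],[0,0,24,0,0,0],[0,0,38,0,0,0],[0,0,54,0,0,0],[0,0,72,0,0,0],[0,0,90,0,0,0],[0,0,107,0,0,0],[0,0,122,0,0,0],[0,0,134,0,0,0],[0,0,140,0,0,0],[0,0,140,0,0,0]],
])

```text
time: 14.08
tool_pos: [551.8, 213.6, 218.6]
tcp_rot: [179.8, -0.1, 73.7]
ft_force: [0.5, 0.3, -0.5]
finger_gap: 85.0
grip_force: 0.0
```

```bash
python3 - <<'E'
from bench import r,vision
from h import *
s=r.sense();print(s["time"],s["tool_pos"],s["tcp_rot"],s["ft_force"],s["finger_gap"],s["joint_pos"].round(0))
b=vision.snapshot("side");a=vision.snapshot("scene")
cv2.imwrite("pics/t2.png",np.hstack([cv2.resize(a["img"][160:360,300:460],None,fx=2,fy=2),cv2.resize(b["img"][170:370,90:290],None,fx=2,fy=2)]))
E
```

```text
14.0833 [551.79798108 213.62916081 218.63544481] [ 1.79818339e+02 -1.15631569e-01  7.37268554e+01] [ 0.48702686  0.31907243 -0.47511395] 84.95231654051987 [16.  7. 89.  0. 83. 32.]
```

View pics/t2.png

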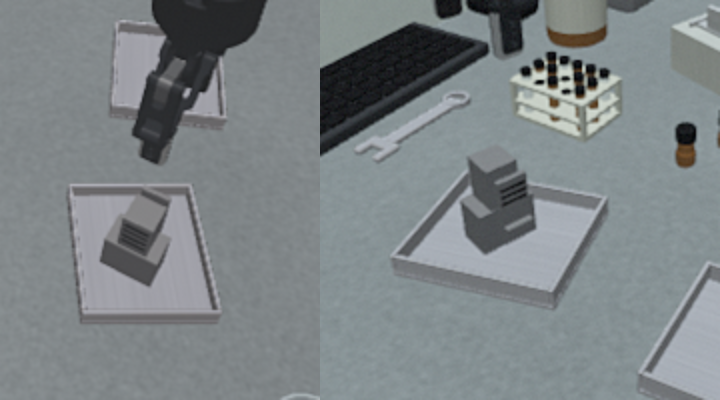

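The cartridge is upright in the far tray. Next I close the fingers and go to the +y side of the fin.

Call:
step_arm([
  [[0,-12,0,0,0,0],[0,-34,0,0,0,0],[0,-64,0,0,0,0],[-1,-98,0,0,0,0],[-1,-134,0,0,0,0],[-1,-170,0,0,0,0],[-2,-206,0,0,0,0],[-2,-242,0,0,0,0],[-2,-276,0,0,0,0],[-2,-306,0,0,0,0],[-2,-328,0,0,0,0],[-2,-341,0,0,0,0]],
], fingers=1, newtons=20)

```text
time: 15.18
tool_pos: [547.4, -130.8, 214.6]
tcp_rot: [-179.9, 0.0, 73.6]
ft_force: [-0.2, 0.7, -1.0]
finger_gap: -0.2
grip_force: 0.0
```

Call:
step_arm([
  [[0,0,-8,0,0,0],[0,0,-22,0,0,0],[0,0,-38,0,0,0],[0,0,-54,0,0,0],[0,0,-70,0,0,0],[0,0,-84,0,0,0],[0,0,-94,0,0,0],[0,0,-100,0,0,0],[0,0,-100,0,0,0],[0,0,-100,0,0,0],[0,0,-100,0,0,0]],
])

```text
time: 16.1
tool_pos: [549.4, -127.7, 116.9]
tcp_rot: [179.9, -0.0, 73.7]
ft_force: [0.2, 0.1, 0.4]
finger_gap: -0.1
grip_force: 0.0
```

```bash
python3 - <<'E'
from bench import r,vision
from h import *
s=r.sense();print(s["time"],s["tool_pos"],s["tcp_rot"],s["ft_force"],s["finger_gap"])
x=R.from_euler("z",16.2,degrees=True);print("local",x.apply(s["tool_pos"]-[522,-219,0]).round(1))
b=vision.snapshot("side")["img"];a=vision.snapshot("scene")["img"]
cv2.imwrite("pics/f1.png",np.hstack([cv2.resize(a[160:270,110:240],None,fx=3,fy=3),cv2.resize(b[120:230,240:370],None,fx=3,fy=3)]))
E
```

```text
16.1 [ 549.3801129  -127.6541427   116.93193988] [ 1.79922251e+02 -1.85972560e-03  7.37384714e+01] [0.16615156 0.09205413 0.36598234] -0.0821855602481664
local [  0.8  95.4 116.9]
```

View pics/f1.png

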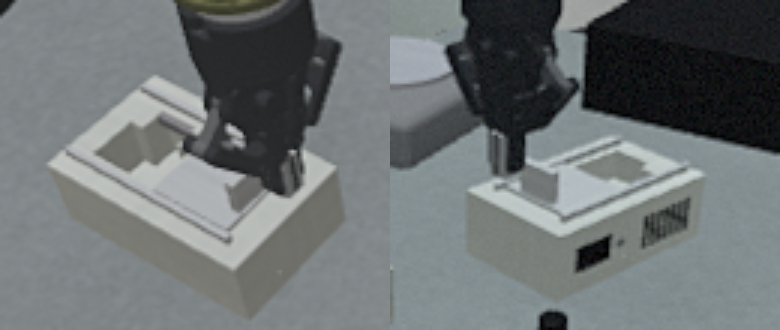

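The fingertips are on the +y side of the fin, at the left edge of the dock in the side view. I'll lower them and push along the dock's -y.

Call:
step_arm([
  [[0,0,-6,0,0,0],[0,0,-13,0,0,0],[0,0,-19,0,0,0],[0,0,-23,0,0,0],[0,0,-24,0,0,0],[0,0,-24,0,0,0],[-1,-3,-24,0,0,0],[-2,-7,-24,0,0,0],[-3,-11,-24,0,0,0],[-4,-14,-24,0,0,0],[-5,-17,-24,0,0,0],[-5,-17,-24,0,0,0]],
])

```text
time: 17.2
tool_pos: [543.7, -145.4, 92.2]
tcp_rot: [180.0, 0.0, 73.7]
ft_force: [-1.2, 0.4, 0.6]
finger_gap: -0.2
grip_force: 0.0
```

Call:
step_arm([
  [[-1,-4,0,0,0,0],[-2.3,-8,0,0,0,0],[-4,-13,0,0,0,0],[-5,-18,0,0,0,0],[-7,-23,0,0,0,0],[-8,-28,0,0,0,0],[-9.6,-33,0,0,0,0],[-11,-38,0,0,0,0],[-12.5,-43,0,0,0,0],[-14,-48,0,0,0,0],[-15,-52,0,0,0,0],[-15,-52,0,0,0,0]],
])

```text
time: 18.2
tool_pos: [528.4, -197.6, 91.9]
tcp_rot: [-180.0, 0.0, 73.7]
ft_force: [-0.5, -0.4, -0.4]
finger_gap: 0.2
grip_force: 0.0
```

Call:
step_arm([
  [[-0.6,-2,0,0,0,0],[-1.2,-4,0,0,0,0],[-1.7,-6,0,0,0,0],[-2.3,-8,0,0,0,0],[-2.9,-10,0,0,0,0],[-3.5,-12,0,0,0,0],[-4,-14,0,0,0,0],[-4,-14,0,0,0,0],[-4,-14,0,0,0,0]],
])

```text
time: 18.95
tool_pos: [524.8, -211.1, 92.0]
tcp_rot: [180.0, 0.0, 73.7]
ft_force: [0.3, 0.3, -0.1]
finger_gap: -0.2
grip_force: 0.0
```

Call:
step_arm([
  [[-0.3,-1,0,0,0,0],[-0.6,-2,0,0,0,0],[-0.9,-3,0,0,0,0],[-1.2,-4,0,0,0,0],[-1.2,-4,0,0,0,0]],
])

```text
time: 19.37
tool_pos: [523.6, -214.8, 92.1]
tcp_rot: [180.0, 0.0, 73.7]
ft_force: [0.4, 0.4, 0.4]
finger_gap: -0.0
grip_force: 0.3
```

Call:
step_arm([
  [[-0.2,-0.5,0,0,0,0],[-0.3,-1,0,0,0,0],[-0.5,-1.5,0,0,0,0],[-0.6,-2,0,0,0,0]],
])

```text
time: 19.7
tool_pos: [523.1, -216.7, 92.1]
tcp_rot: [180.0, 0.0, 73.7]
ft_force: [1.6, 1.5, -0.1]
finger_gap: -0.2
grip_force: 0.8
```

```bash
python3 - <<'E'
from bench import r,vision
from h import *
s=r.sense();x=R.from_euler("z",16.2,degrees=True)
print(s["time"],"local",x.apply(s["tool_pos"]-[522,-219,0]).round(1),"force local",x.apply(s["ft_force"]).round(1))
E
```

```text
19.7 local [ 0.4  2.5 92.1] force local [ 1.1  1.9 -0.1]
```

Call:
step_arm([
  [[-0.2,-0.5,0,0,0,0],[-0.3,-1,0,0,0,0],[-0.3,-1,0,0,0,0]],
])

```text
time: 19.95
tool_pos: [522.8, -217.3, 92.1]
tcp_rot: [180.0, -0.0, 73.7]
ft_force: [1.9, 4.1, 1.7]
finger_gap: -0.2
grip_force: 2.3
```

Call:
step_arm([
  [[-0.2,-0.5,0,0,0,0],[-0.3,-1,0,0,0,0],[-0.3,-1,0,0,0,0]],
])

```text
time: 20.2
tool_pos: [522.8, -217.3, 92.1]
tcp_rot: [180.0, -0.1, 73.8]
ft_force: [3.2, 8.5, 2.2]
finger_gap: -0.0
grip_force: 4.6
```

Call:
step_arm([
  [[-0.2,-0.5,0,0,0,0],[-0.3,-1,0,0,0,0],[-0.3,-1,0,0,0,0]],
])

```text
time: 20.45
tool_pos: [522.7, -217.4, 92.1]
tcp_rot: [-180.0, -0.2, 73.8]
ft_force: [4.1, 12.2, 3.1]
finger_gap: 0.2
grip_force: 6.9
```

This is a hard stop: position is fixed while force rises, with the fin at its closed position. I'll back off, rise, and run a numeric check of the rack and shutter.

Call:
step_arm([
  [[1,3,0,0,0,0],[2,7,0,0,0,0],[4,14,0,0,0,0],[6,20,0,0,0,0],[6,20,8,0,0,0],[6,20,24,0,0,0],[6,20,44,0,0,0],[6,20,70,0,0,0],[6,20,100,0,0,0],[6,20,130,0,0,0],[6,20,150,0,0,0],[6,20,160,0,0,0]],
])

```text
time: 21.45
tool_pos: [529.4, -200.4, 256.8]
tcp_rot: [179.7, 0.1, 73.7]
ft_force: [0.6, -0.6, 0.2]
finger_gap: -0.0
grip_force: 0.0
```

Call:
step_arm([
  [[-10,10,0,0,0,0],[-28,28,0,0,0,0],[-50,50,0,0,0,0],[-72,72,0,0,0,0],[-90,90,0,0,0,0],[-100,100,0,0,0,0],[-100,100,0,0,0,0],[-100,100,0,0,0,0],[-100,100,0,0,0,0]],
])

```text
time: 22.2
tool_pos: [428.4, -100.1, 251.9]
tcp_rot: [180.0, 0.0, 73.7]
ft_force: [-0.1, -0.3, 0.1]
finger_gap: 0.2
grip_force: 0.0
```

```bash
python3 - <<'E'
from bench import r,vision
from h import *
s=r.sense();print(s["time"],s["tool_pos"],s["ft_force"])
a=vision.snapshot("scene");o=cv2.imread("pics/scene0.png")
d=cv2.GaussianBlur(cv2.absdiff(a["img"],o).max(2),(3,3),0)
print("rack change px",int((d[258:330,225:295]>30).sum()))
m=d[180:250,125:225]>25
n,_,st,c=cv2.connectedComponentsWithStats(m.astype(np.uint8))
for i in range(1,n):
    if st[i,4]>15: print("dock change",st[i],c[i]+[125,180])
x=R.from_euler("z",-16.2,degrees=True)
f=lambda y,z:proj(a,x.apply([0,y,0])+[522,-219,z]).round(0)
print("fin closed top/base px",f(-8,92),f(-8,65),"open",f(64,92),f(64,65),"pocket",f(-40,65))
t=lambda p:[int(v) for v in a["img"][int(p[1]),int(p[0])]]
print("on closed fin",t(f(-8,80)),"off it",t(f(2,65)),"pocket plate",t(f(-45,65)),"before",o[tuple(f(-45,65)[::-1].astype(int))])
E
```

```text
22.2 [ 428.44988482 -100.13492316  251.92629696] [-0.11272077 -0.26558269  0.06861618]
rack change px 0
dock change [ 16   8  41  35 763] [158.57929227 204.95674967]
dock change [ 59  31  23  27 237] [193.44725738 222.67088608]
fin closed top/base px [168. 203.] [171. 211.] open [194. 216.] [196. 225.] pocket [160. 206.]
on closed fin [103, 105, 105] off it [188, 192, 188] pocket plate [178, 175, 172] before [70 68 69]
```

```bash
python3 -c "
from bench import r
print(r.hand_in())"
```

```text
the job is handed in; nothing more can be done
None
```

I handed the job in at about 22 s: the cartridge stands upright in the far tray, the shutter is pushed to its closed stop over the empty pocket, and the rack did not move in the before-and-after pictures.

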